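# Charge the funnel jar and show it to the camera

### The job

Pour the four ceramic mixing balls from the scoop through the funnel into the standing jar, then set the scoop down upright on the table. Lift the jar and hold it up, upright, with its clear window straight before the inspection camera's lens, facing it, at the lens's height and about 14 cm from it; finish while holding it there. Leave the camera and everything else on the table alone.

Things in the scene. Friction and masses are not known exactly. Their poses are not given: they have to be found in the camera images.
- scoop: Aluminium scoop, about 180 g: an open-fronted tray 54 mm wide (46 inside), 95 mm long, side walls 42 mm high. Origin: centre of its flat underside; x points to the open pouring end (x = +45 mm), z up. Its floor rises 10 degrees to the open end: level, the balls lie safely at the back; tipped beyond 10 degrees they roll out, all by about 40 degrees.
- scoop_tab (a point): Point in the scoop's upright grip tab: a flat plate 10 mm thick (along the scoop's x), 40 mm wide (along y), at the back end (x = -45 mm), reaching from the back wall (top at 42 mm) up to 90 mm above the underside. This point lies at height 70 mm, 20 mm below the tab's top edge. Axes as the scoop's.
- scoop_nose (a point): Middle of the scoop's pouring edge (x = +45 mm, 20.5 mm above the underside). Axes as the scoop's.
- jar: White funnel jar, 260 g, rim 152 mm high: round foot 84 mm across; narrow square tube (41 mm outside, 36 inside, floor at 12 mm) up to 95 mm; above it a wide round funnel, 92 mm outside and 86 inside at the rim. Origin: centre of the underside; z up along the tube's axis; x points to the side with the clear window (the tube's other three sides are opaque).
- jar_mouth (a point): Centre of the funnel's mouth, level with the rim, 152 mm above the jar's underside.
- jar_tab (a point): Point in the jar's upright grip tab: a flat plate 10 mm thick (along the jar's x), 40 mm wide (along y), on the rim at the side away from the window (x = -49 mm), standing above the rim from 152 to 200 mm above the underside. This point is at height 180 mm. Axes as the jar's.
- jar_window (a point): Centre of the jar's clear window, on its outer face: x = +20.5 mm, 50 mm above the underside. Axes as the jar's; x points out of the window.
- lens (a point): Front of the lens of the inspection camera, a black box 60 mm wide on a steel stand with a 110 mm square foot on the table's far right as the robot sees it. The lens looks level along the NEGATIVE x axis of this point (x points back into the camera, z up); its height, 140 to 190 mm above the table, differs from time to time.
- ball0: White ceramic mixing ball, 16 mm across, 13 g, lying in the scoop at the start. Origin: its centre.
- ball1: White ceramic mixing ball, 16 mm across, 13 g, lying in the scoop at the start. Origin: its centre.
- ball2: White ceramic mixing ball, 16 mm across, 13 g, lying in the scoop at the start. Origin: its centre.
- ball3: White ceramic mixing ball, 16 mm across, 13 g, lying in the scoop at the start. Origin: its centre.
- medallion: Bystander, to be left alone. Round plaster medallion, 100 mm across, 15 mm thick, lying flat. Origin: centre of the underside.
- paint: Bystander, to be left alone. White paint bottle with a green cap, 48 mm across, 105 mm high. Origin: centre of the underside.
- paint2: Bystander, to be left alone. A second, equal paint bottle, 48 mm across, 105 mm high. Origin: centre of the underside.
- brush: Bystander, to be left alone. Paint brush lying flat, about 190 mm long. Origin: near the middle of its length.
- tile: Bystander, to be left alone. White ceramic tile 90 x 90 x 9 mm, lying flat. Origin: centre of the underside.
- waterpot: Bystander, to be left alone. Glass pot, 72 mm across, 85 mm high. Origin: centre of the underside.
There are look-alikes about, which are no part of the job. Leave any blue or turquoise look-alike of the jar alone.

How it is judged:
On the way, in this order (a step that is already met when the one before it is completed fails the run):
1. the scoop is tipped (more than 0.12 rad) with its pouring edge over the funnel (angle between scoop's own z axis and vertical above 0.12 rad and horizontal distance between scoop_nose and jar_mouth below 0.08 m and height (world z) of scoop_nose above 0.12 m), for 0.02 s.
2. all four balls are in the tube of the jar, which stands on the table (x of ball0 in the frame of jar between -0.02 and 0.02 m and y of ball0 in the frame of jar between -0.02 and 0.02 m and z of ball0 in the frame of jar between 0.005 and 0.095 m and x of ball1 in the frame of jar between -0.02 and 0.02 m and y of ball1 in the frame of jar between -0.02 and 0.02 m and z of ball1 in the frame of jar between 0.005 and 0.095 m and x of ball2 in the frame of jar between -0.02 and 0.02 m and y of ball2 in the frame of jar between -0.02 and 0.02 m and z of ball2 in the frame of jar between 0.005 and 0.095 m and x of ball3 in the frame of jar between -0.02 and 0.02 m and y of ball3 in the frame of jar between -0.02 and 0.02 m and z of ball3 in the frame of jar between 0.005 and 0.095 m and height (world z) of jar below 0.006 m and angle between jar's own z axis and vertical below 0.1 rad), for 0.2 s.
3. the scoop stands upright on the table, released (height (world z) of scoop below 0.006 m and angle between scoop's own z axis and vertical below 0.1 rad and linear speed of scoop below 0.03 m/s and contact force between scoop and the fingers below 0.1 N), for 0.2 s.
At the end, for the whole second after the job is handed in: All balls in the tube; scoop upright on the table, untouched. Only the gripper holds the jar, still, upright within 0.17 rad; its window faces the lens within 0.26 rad, its centre within 25 mm of the lens axis sideways and in height and 105 to 175 mm before the lens (x of ball0 in the frame of jar between -0.02 and 0.02 m and y of ball0 in the frame of jar between -0.02 and 0.02 m and z of ball0 in the frame of jar between 0.005 and 0.095 m and x of ball1 in the frame of jar between -0.02 and 0.02 m and y of ball1 in the frame of jar between -0.02 and 0.02 m and z of ball1 in the frame of jar between 0.005 and 0.095 m and x of ball2 in the frame of jar between -0.02 and 0.02 m and y of ball2 in the frame of jar between -0.02 and 0.02 m and z of ball2 in the frame of jar between 0.005 and 0.095 m and x of ball3 in the frame of jar between -0.02 and 0.02 m and y of ball3 in the frame of jar between -0.02 and 0.02 m and z of ball3 in the frame of jar between 0.005 and 0.095 m and height (world z) of scoop below 0.006 m and angle between scoop's own z axis and vertical below 0.1 rad and linear speed of each of scoop, jar below 0.03 m/s and contact force between scoop and the arm below 0.1 N and y of jar_window in the frame of lens between -0.025 and 0.025 m and z of jar_window in the frame of lens between -0.025 and 0.025 m and x of jar_window in the frame of lens between -0.175 and -0.105 m and x of lens in the frame of jar above 0.05 m and angle between the x axis of jar and the x axis of lens, either way round below 0.26 rad and angle between jar's own z axis and vertical below 0.17 rad and height (world z) of jar above 0.05 m and contact force between jar and the fingers above 1 N and contact force between jar and camera below 0.1 N); the arm keeps its last pose, push and grip.
It fails at once if the camera's head is pushed more than 10 mm (distance of lens from where it was at the start of the episode above 0.01 m).
It fails at once if a bystander is moved more than 30 mm (distance of any of medallion, paint, paint2, brush, tile, waterpot from where it was at the start of the episode above 0.03 m).
It also fails if it takes over 61 s, if anything falls off the work surface, if the arm or the gripper's body presses on something with over 40 N, if the wrist force passes 120 N, or if a joint passes its speed limit or range.

### The arm

A 7-joint arm with a two-finger parallel gripper is mounted at the origin on the work surface. World frame = base frame: x ahead of the robot, y to its left, z up, the work surface at z = 0. Lengths are in m, angles in rad, forces in N, time in s.
With the tool pointing down it reaches from about 0.425 to 1.025 m from the base axis. Payload 9.4 kg.
Tool frame: the origin (TCP) lies on the centre line of the jaws, within the pads' length; the fingertips stand 14 mm ahead of it and the grasp point (between the pads) lies 5 mm behind it; z points along the fingers, y is the line along which they close (so a half turn about z gives the same grasp; the last joint's range is limited). The gripper opens to 85 mm and grips with 20 to 120 N. Pads are 22 mm wide; open, the fingers measure 114 mm over their backs; the gripper's body (76 mm by 85 mm) begins 54 mm behind the grasp point. The pads swing forward as they close: fully open they stand 13 mm farther back than shut.
Start: joints at [-1.213, 0.599, -0.003, 1.599, 0.002, 0.943, -0.08], TCP at [0.305, 0.658, 0.245] pointing down, gripper open.
Joint ranges: [-2.57, 2.57], [-0.35, 1.97], [-1.29, 1.29], [0.11, 2.56], [-1.05, 4.19], [0.11, 1.86], [-2.63, 2.63]. Speed limits (rad/s): [2.22, 2.22, 3.01, 3.01, 3.14, 3.14, 3.14].

### API

Orientations are given as a 3x3 rotation matrix whose columns are the frame's x, y, z axes.
In Python, from station import robot, gripper_open, gripper_close, eyes, sensors gives the robot as it stands. Calls block until the motion is done:
- robot.reach(position, orientation): joint-space move of the TCP to a pose.
- robot.servo_line(position, rot=None, speed=0.15, guard=None): straight line of the TCP; rot=None keeps the orientation; speed is the mean speed in m/s. With guard (N) it stops when the force on the tool has changed by that much, and returns True; else False.
- robot.set_joints(angles): joint-space move.
- gripper_open() and gripper_close(effort=None): open the fingers fully, or close them until they stop; effort is the grip in N (None keeps the last).
- robot.pause(seconds).
- robot.solve_ik(position, orientation): joint angles nearest the present ones, or None.
- eyes.read_camera(name): name is "scene" or "top"; returns a dict with "color" (384x512x3 uint8, blue, green, red), "fovy" (degrees; the focal length in pixels is half the picture's height over the tangent of half this angle, whatever the lens; pixels are square), "cx", "cy" (the principal point, pixels), "D" ([k1, k2, p1, p2, k3] as OpenCV has them; the pictures are not rectified), "R" (3x3) and "t" (3): a world point X has camera coordinates R X + t. Camera axes: x right, y down, z forward; pixel columns grow to the right and rows downward; lengths in m; the calibration is good to about 2 mm. A picture is of the moment at which its call begins. There is no depth.
A pose or a line that the arm cannot do raises robot.MotionError and nothing moves.
- robot.sign_off(): hands the job in; it is judged then, once.
Readings, each from a call of its own:
- sensors.read_t(): time.
- sensors.read_qpos(): joint angles.
- sensors.read_joint_vel(): joint speeds.
- sensors.read_joint_efforts(): joint torques, N m.
- sensors.read_ee_pos(): TCP position.
- sensors.read_tool_rot(): TCP orientation.
- sensors.read_contact_force(): force on the tool from outside, world axes, zero at the start.
- sensors.read_moment(): the same for the moment, N m.
- sensors.read_finger_gap(): finger opening in m.
- sensors.read_grip_force(): force on a finger pad.
Only numpy, scipy, OpenCV 4.12 (cv2) and the standard library are available. Lean on these libraries where they do the work, as an engineer would, in place of code of your own. Each camera call takes 0.05 s, during which the arm holds its last target. There are 200 camera calls.

## Working session

There is one attempt and no reset: what is moved stays moved. The work goes in short steps, each a Python script; the robot and the scene stay as the last script left them, time stands still between calls to the robot, and variables do not carry over. Pictures are saved under pics/ and viewed, at most 10 in all, crops included, and the job is handed in when it is done.

```bash
mkdir -p pics; ls; cat > h.py <<'E'
import numpy as np, cv2
from station import robot, gripper_open, gripper_close, eyes, sensors
def K(c):
    f=c["color"].shape[0]/2/np.tan(np.radians(c["fovy"])/2)
    return np.array([[f,0,c["cx"]],[0,f,c["cy"]],[0,0,1]])
def ray(c,uv):
    n=cv2.undistortPoints(np.array([[uv]],float),K(c),np.array(c["D"],float))[0,0]
    R=np.array(c["R"]);t=np.array(c["t"])
    return -R.T@t, R.T@np.array([n[0],n[1],1])
def atz(c,uv,z):
    o,d=ray(c,uv); return o+d*(z-o[2])/d[2]
def proj(c,P):
    P=np.atleast_2d(np.array(P,float))
    return cv2.projectPoints(P,cv2.Rodrigues(np.array(c["R"],float))[0],np.array(c["t"],float),K(c),np.array(c["D"],float))[0][:,0]
def tri(obs):
    A=np.zeros((3,3));b=np.zeros(3)
    for c,uv in obs:
        o,d=ray(c,uv);d/=np.linalg.norm(d);M=np.eye(3)-np.outer(d,d);A+=M;b+=M@o
    return np.linalg.solve(A,b)
E
python3 - <<'E'
from h import *
import pickle
for n in("scene","top"):
    c=eyes.read_camera(n);pickle.dump(c,open(n+".pkl","wb"))
    cv2.imwrite(f"pics/{n}0.png",cv2.resize(c["color"],(800,600),interpolation=cv2.INTER_CUBIC))
    print(n,c["fovy"],c["D"],-np.array(c["R"]).T@c["t"],np.array(c["R"])[2])
E
```

```text
pics
scene 50.13225938689561 [-0.08691231  0.          0.          0.          0.        ] [1.25385308 0.5074341  1.17068348] [-0.49861348 -0.40128656 -0.76834478]
top 45.14489797831697 [-0.03799683  0.          0.          0.          0.        ] [ 0.30668636 -0.03421213  1.30189089] [ 0.22523495 -0.0116012  -0.97423541]
```

View pics/scene0.png

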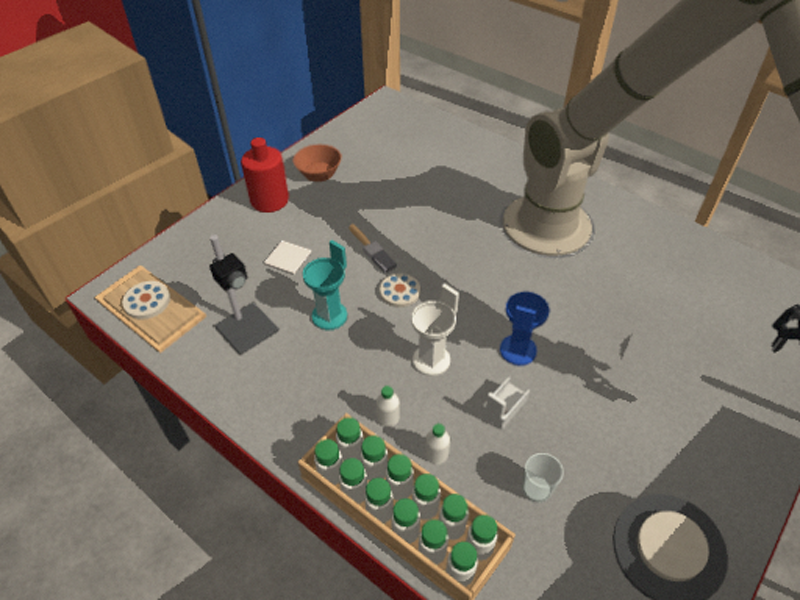

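View pics/top0.png

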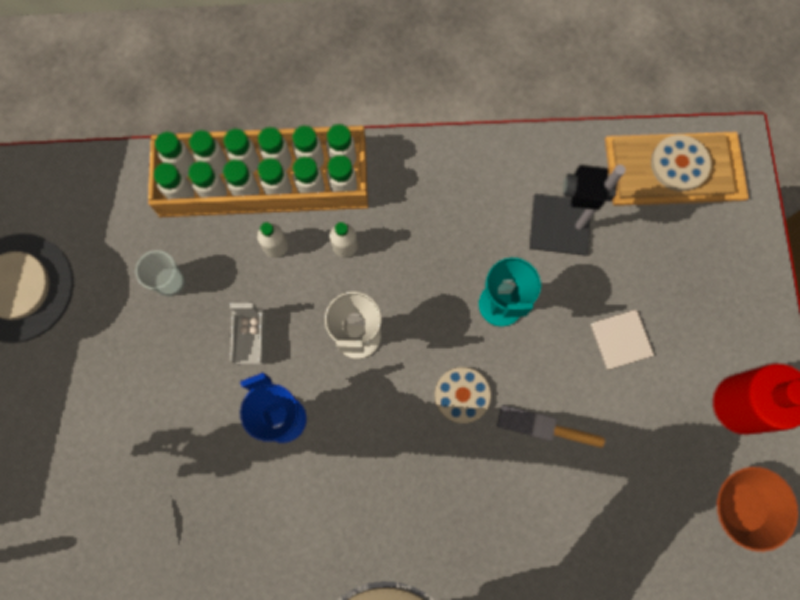

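The scene picture (800 px scale) shows the white jar at (432,330) and the scoop at (507,400). Jar look-alikes are turquoise at (327,285) and blue at (523,325). The inspection camera is at (230,275). The top picture shows the white jar at (353,325), scoop (246,333), camera (588,190), turquoise jar (510,290) and blue jar (272,412). I choose the white jar and check it close up.

```bash
python3 - <<'E'
from h import *
import pickle
rows=[]
for n,cs in(("scene",[(276,209),(325,256),(147,180)]),("top",[(226,208),(157,213),(378,130)])):
    c=pickle.load(open(n+".pkl","rb"));r=[]
    for u,v in cs:
        x,y=u-33,v-37
        t=cv2.resize(c["color"][y:y+75,x:x+66],(264,300),interpolation=cv2.INTER_CUBIC)
        for k in range(0,66,1):
            if (x+k)%10==0: cv2.line(t,(k*4+2,0),(k*4+2,8),(0,0,255),1);cv2.putText(t,str(x+k),(k*4-8,18),0,.3,(0,0,255))
        for k in range(0,75,1):
            if (y+k)%10==0: cv2.line(t,(0,k*4+2),(8,k*4+2),(0,0,255),1);cv2.putText(t,str(y+k),(9,k*4+5),0,.3,(0,0,255))
        r.append(t)
    rows.append(np.hstack(r))
cv2.imwrite("pics/m1.png",np.vstack(rows))
E
```

```text
(no output)
```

View pics/m1.png

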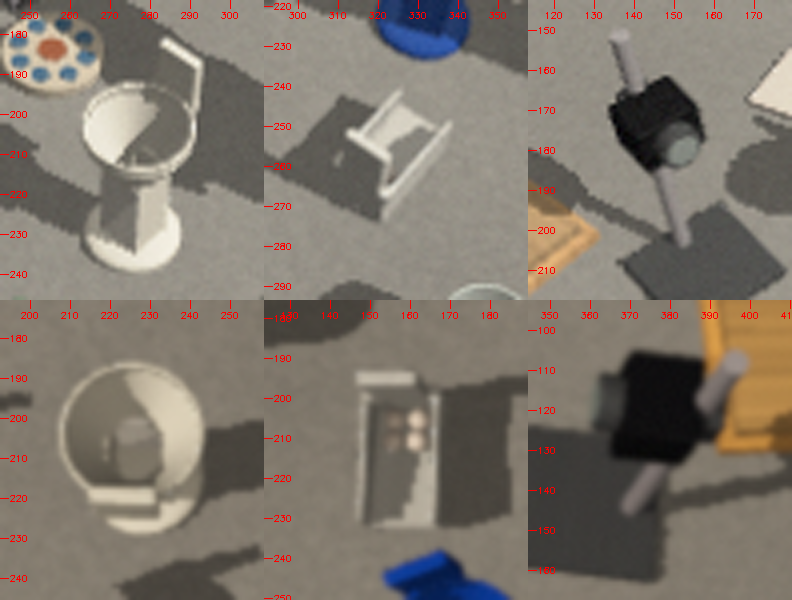

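White jar confirmed: white, with its grip tab towards the robot, so the window faces away. The scoop's tab is at the far end, its mouth points to the robot, and the balls lie at the back. The lens front is at native scene (152,180) and top (362,118).

```bash
cat > m.py <<'E'
from h import *
import pickle
from scipy.optimize import least_squares
S=pickle.load(open("scene.pkl","rb"));T=pickle.load(open("top.pkl","rb"))
org={"sj":(243,172),"ss":(292,219),"sc":(114,143),"tj":(193,171),"ts":(124,176),"tc":(345,93)}
off={"j":0,"s":264,"c":528}
def px(k,X,Y):
    X-=off[k[1]]; Y-=300*(k[0]=="t"); return np.array([org[k][0]+(X+.5)/4-.5,org[k][1]+(Y+.5)/4-.5])
def cam(k): return S if k[0]=="s" else T
def fit(obs,x0):
    def P(p,l):
        c,s=np.cos(p[2]),np.sin(p[2]); return [p[0]+c*l[0]-s*l[1],p[1]+s*l[0]+c*l[1],l[2]]
    f=lambda p:np.concatenate([proj(cam(k),P(p,l))[0]-px(k,X,Y) for k,X,Y,l in obs])
    r=least_squares(f,x0); print(r.x.round(4),np.degrees(r.x[2]).round(1)); print(r.fun.reshape(-1,2).round(1).tolist())
    return r.x
a=atz(T,px("ts",386,378),.09);
# scoop: x to -X world
print("scoop tab tri",tri([(S,px("ss",369,146)),(T,px("ts",386,378))]))
fit([("ss",369,146,(-.045,0,.09)),("ts",386,378,(-.045,0,.09)),("ts",358,526,(.045,-.027,.042)),
     ("ss",452,124,(.045,.027,.042)) ,("ss",402,93,(.045,-.027,.042))],[a[0]-.045,a[1],3.14])
print("jar tab tri",tri([(S,px("sj",182,54)),(T,px("tj",124,494))]),"rim",tri([(S,px("sj",139.5,127.5)),(T,px("tj",131,434))]))
b=atz(T,px("tj",131,434),.152)
fit([("sj",182,54,(-.049,0,.2)),("tj",124,494,(-.049,0,.2)),("sj",139.5,127.5,(0,0,.152)),("tj",131,434,(0,0,.152)),
 ("sj",163,42,(-.049,-.02,.2)),("sj",201,66,(-.049,.02,.2)),("tj",88,494,(-.049,.02,.2)),("tj",160,495,(-.049,-.02,.2)),
 ("sj",132,271,(.04*0+0,0,0)) ][:8],[b[0],b[1],0])
L=tri([(S,px("sc",682,150)),(T,px("tc",599,403))]);print("lens",L)
for q in ((599,403),(596,403),(602,403)): print(tri([(S,px("sc",682,150)),(T,px("tc",*q))]).round(4))
z=L[2]+.03
for p in((630,351),(704,356),(613,460),(688,465)): print("box",atz(T,px("tc",*p),z).round(4))
f=[atz(T,px("tc",*p),0) for p in((528,427),(663,440),(660,582))];print("foot",np.round(f,4))
for n,u,w in(("medallion",463,395),("paint",267,240),("paint2",343,240),("water",160,275),("tile",622,338),("turq",505,300),("blue",275,415)): print(n,atz(T,(u/1.5625,w/1.5625),.0).round(3))
E
python3 m.py
```

```text
scoop tab tri [0.60326752 0.22345665 0.08596416]
[0.5577 0.2249 3.0767] 176.3
[[-0.5, -1.1], [-0.1, 0.1], [-1.4, -1.4], [-12.9, -9.5], [12.9, 7.4]]
jar tab tri [0.50837623 0.0316447  0.1957143 ] rim [0.55648333 0.02829478 0.14628917]
[ 0.5574  0.0286 -0.0595] -3.4
[[-0.6, -1.0], [-0.7, 0.0], [-0.4, -1.0], [-0.6, -0.6], [-0.6, -1.1], [-0.4, -0.8], [0.1, -0.1], [-1.4, -0.1]]
lens [ 0.75956862 -0.33580669  0.184224  ]
[ 0.7596 -0.3358  0.1842]
[ 0.7598 -0.3343  0.1851]
[ 0.7594 -0.3373  0.1834]
box [ 0.7825 -0.3519  0.2142]
box [ 0.7772 -0.3989  0.2142]
box [ 0.7096 -0.3335  0.2142]
box [ 0.7043 -0.3804  0.2142]
foot [[ 0.8179 -0.3309  0.    ]
 [ 0.8033 -0.4319  0.    ]
 [ 0.6922 -0.4176  0.    ]]
medallion [ 0.44 -0.16  0.  ]
paint [0.749 0.192 0.   ]
paint2 [0.742 0.048 0.   ]
water [0.689 0.393 0.   ]
tile [ 0.53 -0.46  0.  ]
turq [ 0.612 -0.25   0.   ]
blue [0.419 0.179 0.   ]
```

```bash
sed -i 's/("ss",452,124,(.045,.027,.042)) ,("ss",402,93,(.045,-.027,.042))/("ss",452,124,(.045,-.027,.042)),("ss",402,93,(.045,.027,.042)),("ts",437,526,(.045,.027,.042))/' m.py; python3 m.py|sed -n 2,3p
cat >> h.py <<'E'
from scipy.spatial.transform import Rotation as Ro
scoop=np.array([.5577,.2249,3.0767]); jar=np.array([.5574,.0286,-.0595])
def down(yaw,flip=0):   # tool y along object's x, z down
    y=np.array([np.cos(yaw+flip*np.pi),np.sin(yaw+flip*np.pi),0]);z=np.array([0,0,-1.]);return np.c_[np.cross(y,z),y,z]
def Rz(a): return Ro.from_euler("z",a).as_matrix()
def scoop_tool(nose,yaw,tilt,flip,tabz=.065):
    "TCP pose for scoop nose at point, pitched nose-down by tilt"
    Rs=Rz(yaw)@Ro.from_euler("y",tilt).as_matrix()
    return nose+Rs@np.array([-.09,0,tabz-.0205]), Rs@down(0,flip)
def jar_tool(o,yaw,flip,h=.175): return np.array(o)+Rz(yaw)@np.array([-.049,0,h]), down(yaw,flip)
E
python3 - <<'E'
from h import *
lx=np.radians(-97.5);lens=np.array([.7596,-.3358,.187]);xl=np.array([np.cos(lx),np.sin(lx),0])
fin=lens-.1605*xl-[0,0,.05]
def show(n,p):
    q=robot.solve_ik(*p); print(n,np.round(p[0],3),None if q is None else np.round(q,2))
u=lambda y:np.array([np.cos(y),np.sin(y),0])
for f in(0,1):
    y=scoop[2];n0=np.array([*scoop[:2],.0205])+.045*u(y)
    show("grasp",scoop_tool(n0,y,0,f)); show("up",scoop_tool(n0+[0,0,.18],y,0,f))
    for yy in (y,y+.3,y-.3,y+.8):
        n1=np.array([*jar[:2],.19])-.015*u(yy)
        for t in(0,25,50): show(f"pour{yy:.2f} {t}",scoop_tool(n1,yy,np.radians(t),f))
    show("jar",jar_tool([*jar[:2],0],jar[2],f)); show("jarup",jar_tool([*jar[:2],.14],jar[2],f)); show("fin",jar_tool(fin,lx,f))
E
```

```text
[0.5572 0.2246 3.1076] 178.0
[[-0.1, -1.0], [-0.5, 0.2], [-0.8, -0.9], [0.1, -0.9], [-0.9, -2.0], [-1.0, -1.1]]
grasp [0.603 0.222 0.065] [-0.14  0.77 -0.47  1.9   0.59  0.61  2.09]
up [0.603 0.222 0.245] [-0.1   0.54 -0.51  1.78  0.33  0.91  2.32]
pour3.08 0 [0.662 0.022 0.234] [ 0.52  0.77 -1.1   1.72  0.75  1.14  2.27]
pour3.08 25 [0.635 0.024 0.268] [-0.01  0.35 -0.22  2.1   0.61  0.33  2.34]
pour3.08 50 [0.596 0.026 0.288] [-0.29  0.31  0.02  2.47  2.63  0.53  0.22]
pour3.38 0 [0.66  0.053 0.234] [-0.78  0.79  1.11  1.8  -0.81  1.08 -2.27]
pour3.38 25 [0.633 0.047 0.268] [-0.67  0.42  0.73  2.13 -1.02  0.43 -2.06]
pour3.38 50 [0.595 0.038 0.288] [ 0.21  0.33 -0.4   2.44  3.07  0.47  0.2 ]
pour2.78 0 [ 0.655 -0.009  0.234] [ 0.17  0.55 -0.38  1.76  0.25  0.88  2.46]
pour2.78 25 [0.63  0.001 0.268] [-0.15  0.35 -0.08  2.09  0.69  0.41  1.96]
pour2.78 50 [0.594 0.015 0.288] [-0.54  0.33  0.17  2.43  2.07  0.59  0.41]
pour3.88 0 [0.635 0.099 0.234] [-0.87  0.77  1.11  1.85 -0.8   1.06 -1.84]
pour3.88 25 [0.615 0.081 0.268] [-0.49  0.4   0.55  2.1  -1.01  0.59 -1.58]
pour3.88 50 [0.5
[... 825 characters left out ...]
.49 -1.08  2.41  2.46  0.57 -2.27]
pour2.78 0 [ 0.655 -0.009  0.234] [-0.38  0.56  0.47  1.8  -0.33  0.86 -0.12]
pour2.78 25 [0.63  0.001 0.268] [-0.61  0.39  0.55  2.12  0.    0.3  -0.5 ]
pour2.78 50 [0.594 0.015 0.288] [ 0.39  0.52 -1.1   2.37  1.81  1.1  -2.37]
pour3.88 0 [0.635 0.099 0.234] [-0.36  0.52  0.17  1.82 -0.12  0.82  0.61]
pour3.88 25 [0.615 0.081 0.268] [ 0.09  0.37 -0.25  2.07 -0.43  0.39  0.98]
pour3.88 50 [0.586 0.055 0.288] [ 0.96  0.63 -1.22  2.29  2.9   0.11 -2.12]
jar [0.508 0.032 0.175] [ 0.18  0.48 -0.49  2.13  0.39  0.61  2.5 ]
jarup [0.508 0.032 0.315] [ 0.62  0.44 -1.09  1.96  0.46  1.02  2.4 ]
fin [ 0.787 -0.128  0.312] [ 0.03  0.65  0.12  1.34 -0.08  1.16  1.59]
```

```bash
python3 - <<'E'
from h import *
u=lambda y:np.array([np.cos(y),np.sin(y),0])
for f in(0,1):
  for yy in (4.1,4.3,4.5,4.7,4.9):
    n1=np.array([*jar[:2],.19])-.015*u(yy)
    for t in(0,20,45):
        q=robot.solve_ik(*scoop_tool(n1,yy,np.radians(t),f)); print(f,yy,t,None if q is None else np.round(q,2))
E
```

```text
0 4.1 0 [-0.91  0.75  1.11  1.88 -0.79  1.04 -1.64]
0 4.1 20 [-0.74  0.53  0.93  2.05 -1.04  0.86 -1.35]
0 4.1 45 [ 0.87  0.58 -1.07  2.18 -0.64  0.2  -1.57]
0 4.3 0 [-0.82  0.6   0.81  1.91 -0.56  0.88 -1.7 ]
0 4.3 20 [-0.52  0.44  0.57  2.03 -0.84  0.77 -1.36]
0 4.3 45 [ 0.67  0.5  -0.72  2.12 -0.92  0.52 -1.13]
0 4.5 0 [-0.82  0.56  0.76  1.95 -0.51  0.84 -1.56]
0 4.5 20 [-0.5   0.44  0.55  2.02 -0.8   0.84 -1.21]
0 4.5 45 [ 0.29  0.45 -0.19  2.07 -1.02  0.86 -0.87]
0 4.7 0 [-0.82  0.52  0.72  1.99 -0.47  0.8  -1.41]
0 4.7 20 [-0.48  0.44  0.52  2.01 -0.75  0.89 -1.06]
0 4.7 45 [-0.02  0.49  0.26  2.01 -1.01  1.15 -0.68]
0 4.9 0 [-0.81  0.48  0.67  2.03 -0.43  0.77 -1.26]
0 4.9 20 [-0.46  0.44  0.5   2.   -0.7   0.95 -0.91]
0 4.9 45 [-0.06  0.53  0.3   1.94 -0.91  1.27 -0.6 ]
1 4.1 0 [-0.35  0.5   0.11  1.85 -0.07  0.8   0.76]
1 4.1 20 [ 0.01  0.39 -0.19  2.01 -0.36  0.53  1.1 ]
1 4.1 45 [ 0.94  0.65 -1.22  2.17  0.    0.17  0.93]
1 4.3 0 [-0.34  0.48  0.06  1.88 -0.04  0.79  0.9 ]
1 4.3 20 [ 0.07  0.4  -0.26  2.   -0.35  0.59  1.28]
1 4.3 45 [ 0.93  0.68 -1.18  2.1  -0.21  0.36  1.31]
1 4.5 0 [-0.32  0.45  0.01  1.92 -0.01  0.77  1.05]
1 4.5 20 [ 0.11  0.41 -0.31  1.98 -0.33  0.66  1.44]
1 4.5 45 [ 0.9   0.7  -1.14  2.03 -0.25  0.54  1.5 ]
1 4.7 0 [-0.3   0.43 -0.04  1.96  0.02  0.75  1.2 ]
1 4.7 20 [ 0.15  0.42 -0.36  1.97 -0.3   0.73  1.6 ]
1 4.7 45 [ 0.83  0.7  -1.05  1.96 -0.28  0.73  1.69]
1 4.9 0 [-0.27  0.41 -0.11  2.    0.06  0.73  1.35]
1 4.9 20 [ 0.17  0.43 -0.4   1.96 -0.26  0.8   1.75]
1 4.9 45 [ 0.74  0.69 -0.94  1.89 -0.31  0.91  1.87]
```

```bash
sed -i 's/scoop=np.array(.*); jar/scoop=np.array([.5572,.2246,3.1]); jar/' h.py; python3 - <<'E'
from h import *
u=lambda y:np.array([np.cos(y),np.sin(y),0])
y=scoop[2];n0=np.array([*scoop[:2],.0205])+.045*u(y)
p,R=scoop_tool(n0,y,0,1)
robot.reach(p+[0,0,.17],R); robot.servo_line(p+[0,0,.003],speed=.15,guard=15)
print(sensors.read_ee_pos(),sensors.read_contact_force())
gripper_close(60); print(sensors.read_finger_gap(),sensors.read_grip_force(),sensors.read_contact_force())
robot.servo_line(p+[0,0,.185],speed=.12)
c=eyes.read_camera("scene");cv2.imwrite("pics/g.png",cv2.resize(c["color"][120:300,200:440],(800,600),interpolation=cv2.INTER_CUBIC))
print(sensors.read_t(),sensors.read_ee_pos(),sensors.read_finger_gap())
E
```

```text
[0.60267616 0.22284479 0.06880874] [ 0.12228512 -0.73382001  0.72792033]
0.009293530419510426 59.23503220081329 [1.17414841 1.44601973 3.63452746]
5.6667 [0.6018811  0.22263028 0.2492438 ] 0.009255934034835442
```

View pics/g.png

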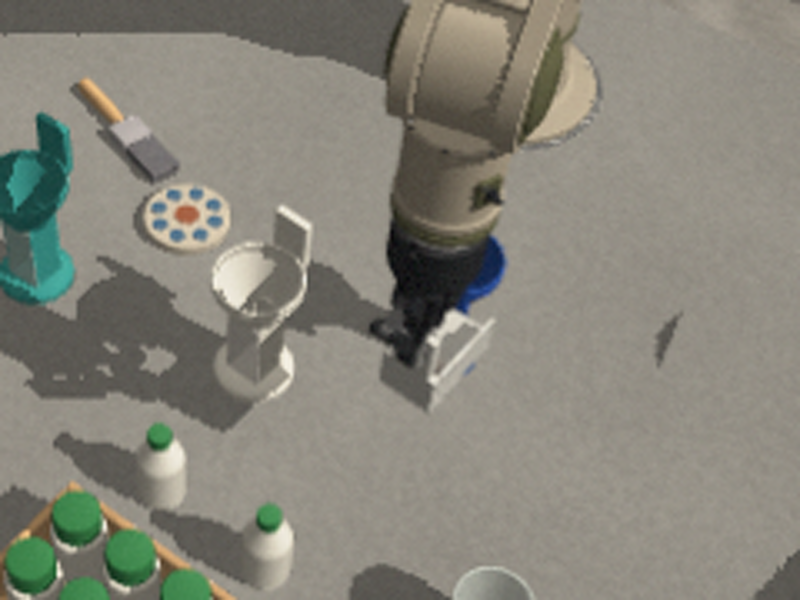

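Scoop held level by its tab at crop (450,350); the jar is undisturbed. Now the pour, coming from the left.

```bash
python3 - <<'E'
from h import *
u=lambda y:np.array([np.cos(y),np.sin(y),0])
yy=4.7
n=np.array([*jar[:2],.192])-.015*u(yy)
P=lambda n,t:scoop_tool(n,yy,np.radians(t),1,.068)
p,R=P(n-.09*u(yy),0); print(p)
robot.servo_line(p,R,speed=.06)
p,R=P(n,0); robot.servo_line(p,R,speed=.12)
for t in(10,20,30,40,47):
    p,R=P(n,t); robot.servo_line(p,R,speed=.035); print(t,sensors.read_t(),sensors.read_contact_force().round(1))
robot.pause(.5)
for k in(1,2):
    c=eyes.read_camera(["scene","top"][k-1]);d=c["color"][150:285,190:370] if k==1 else c["color"][140:275,130:310]
    cv2.imwrite(f"pics/p{k}.png",cv2.resize(d,(800,600),interpolation=cv2.INTER_CUBIC))
print(sensors.read_t(),sensors.read_finger_gap())
E
python3 -c "
import cv2,numpy as np;a=[cv2.resize(cv2.imread(f'pics/p{k}.png'),(400,300)) for k in(1,2)];cv2.imwrite('pics/p.png',np.hstack(a))"
```

```text
[0.55981579 0.22358504 0.2395    ]
10 8.975 [-0.2  0.5 -2.8]
20 9.6333 [-0.6  0.1 -2.8]
30 10.2917 [-0.6 -0.2 -1.7]
40 10.95 [ 0.2  0.2 -1.9]
47 11.4583 [ 0.4  0.3 -2.2]
12.0583 0.009583593152579721
```

View pics/p.png

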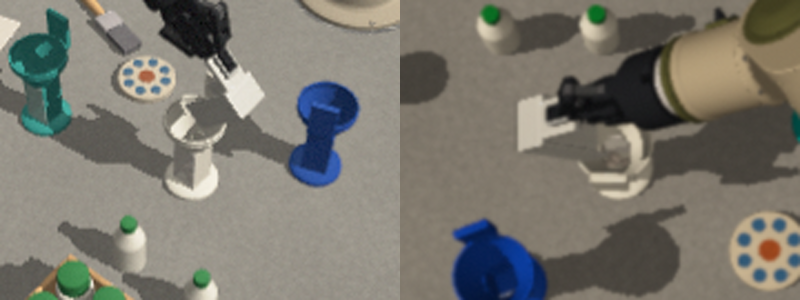

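The nose is over the funnel and the tool load has dropped about 0.6 N, close to the weight of four balls. I'll take the scoop back to its old place.

```bash
python3 - <<'E'
from h import *
u=lambda y:np.array([np.cos(y),np.sin(y),0])
yy=4.7
n=np.array([*jar[:2],.192])-.015*u(yy)
P=lambda n,t:scoop_tool(n,yy,np.radians(t),1,.068)
for t in(24,0):
    p,R=P(n,t); robot.servo_line(p,R,speed=.05)
print(sensors.read_contact_force())
p,R=P(n-.09*u(yy),0); robot.servo_line(p,R,speed=.2)
y=scoop[2];n0=np.array([*scoop[:2],.0205])+.045*u(y)
p,R=scoop_tool(n0,y,0,1,.068)
robot.servo_line(p+[0,0,.18],R,speed=.06)
robot.servo_line(p+[0,0,.015],speed=.15)
print(robot.servo_line(p-[0,0,.004],speed=.02,guard=3),sensors.read_ee_pos(),sensors.read_contact_force())
gripper_open(); robot.servo_line(p+[0,0,.185],speed=.15)
a=jar_tool([*jar[:2],0],jar[2],0)
robot.reach(np.array([.58,.28,.33]),R)
cs=[eyes.read_camera(k) for k in("scene","top")]
import pickle;pickle.dump(cs,open("after.pkl","wb"))
S,T=[c["color"] for c in cs]
r=lambda i,v,h:cv2.resize(i[v:v+h,h and v*0+0:],(1,1))
def cr(i,u,v): return cv2.resize(i[v-37:v+38,u-50:u+50],(400,300),interpolation=cv2.INTER_CUBIC)
cv2.imwrite("pics/a.png",np.vstack([np.hstack([cr(S,276,205),cr(S,325,256)]),np.hstack([cr(T,226,208),cr(T,157,213)])]))
print(sensors.read_t())
E
```

```text
[-0.33779584  1.19993569 -2.17273718]
True [0.60219441 0.22271166 0.06823028] [-1.07304798 -0.39159071  6.02785596]
21.0083
```

View pics/a.png

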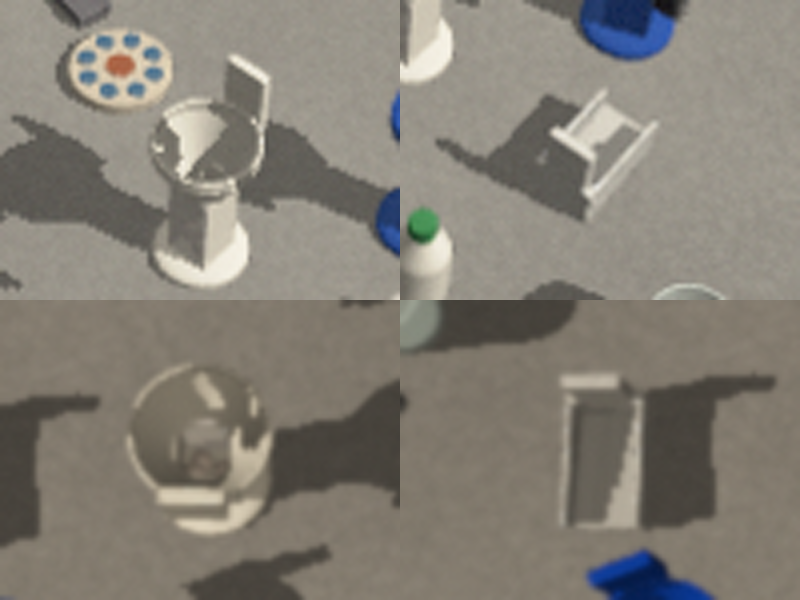

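The scoop is empty and standing at its old place, and the jar is where it was. I'll check the tube and the table for stray balls.

```bash
python3 - <<'E'
from h import *
import pickle
S,T=[c["color"] for c in pickle.load(open("after.pkl","rb"))]
t=np.clip(T[190:235,200:260].astype(float)*1.6-20,0,255).astype(np.uint8)
a=cv2.resize(t,(400,300),interpolation=cv2.INTER_CUBIC)
b=cv2.resize(np.clip(S[175:235,236:316]*1.3,0,255).astype(np.uint8),(400,300),interpolation=cv2.INTER_CUBIC)
d=cv2.resize(T[90:290,90:330],(400,300),interpolation=cv2.INTER_AREA);e=cv2.resize(S[130:310,190:430],(400,300))
cv2.imwrite("pics/b.png",np.vstack([np.hstack([a,b]),np.hstack([d,e])]))
E
```

```text
(no output)
```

View pics/b.png

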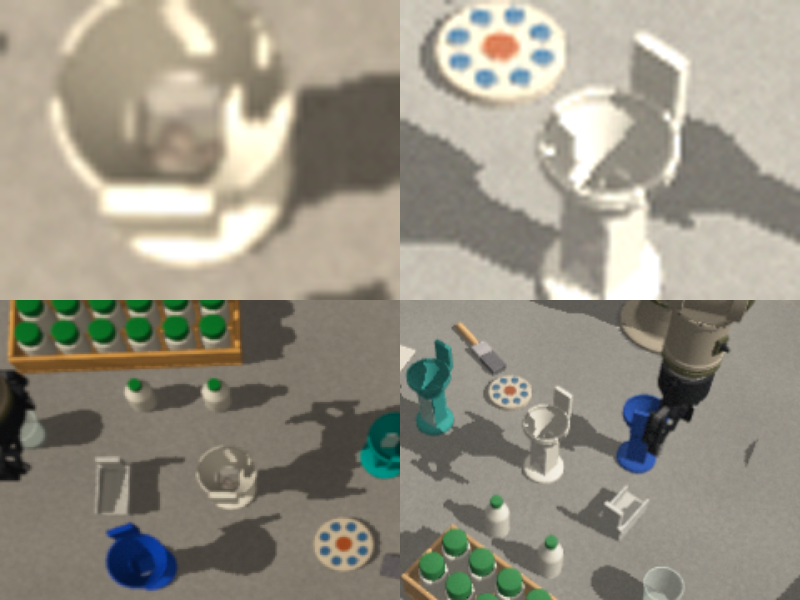

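No stray balls on the table, and the balls show at the bottom of the tube (180,150 in the first crop). Now the jar.

```bash
python3 - <<'E'
from h import *
p,R=jar_tool([*jar[:2],0],jar[2],0)
robot.reach(p+[0,0,.11],R)
print("touch",robot.servo_line(p+[0,0,.002],speed=.1,guard=8),sensors.read_ee_pos())
gripper_close(80); print(sensors.read_finger_gap(),sensors.read_grip_force())
f0=sensors.read_contact_force()
robot.servo_line(p+[0,0,.14],speed=.08); print(sensors.read_contact_force()-f0)
lx=np.radians(-97.5);lens=np.array([.7596,-.3358,.187]);xl=np.array([np.cos(lx),np.sin(lx),0])
fin=lens-.1605*xl-[0,0,.05]
mid=np.array([.67,-.06,.14])
pm,Rm=jar_tool(mid,jar[2]+(lx-jar[2])*.5,0,.177); robot.servo_line(pm,Rm,speed=.07)
pf,Rf=jar_tool(fin,lx,0,.177); robot.servo_line(pf,Rf,speed=.07)
robot.pause(.5); print(sensors.read_t(),sensors.read_ee_pos()-pf,sensors.read_finger_gap())
cs=[eyes.read_camera(k) for k in("scene","top")]
import pickle;pickle.dump(cs,open("fin.pkl","wb"));S,T=[c["color"] for c in cs]
def cr(i,u,v): return cv2.resize(i[v-75:v+75,u-50:u+50],(400,600),interpolation=cv2.INTER_CUBIC)
cv2.imwrite("pics/f.png",np.hstack([cr(S,185,175),cr(T,345,130)]))
E
```

```text
touch False [0.50877542 0.03152251 0.1774403 ]
0.008988439871756362 78.17975878715515
[ 1.55907512  1.29027129 -5.92639128]
31.2417 [-1.06278579e-05  2.48228774e-06 -3.35820654e-05] 0.009144800611410469
```

View pics/f.png

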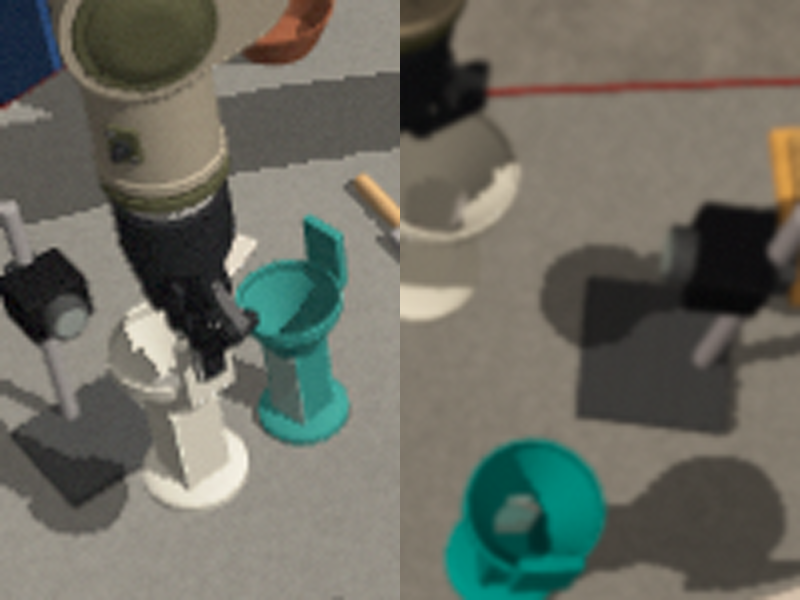

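```bash
python3 - <<'E'
from h import *
import pickle
S,T=pickle.load(open("fin.pkl","rb"))
lx=np.radians(-97.5);lens=np.array([.7596,-.3358,.187]);xl=np.array([np.cos(lx),np.sin(lx),0])
o=lens-.1605*xl-[0,0,.05]
th=np.linspace(0,2*np.pi,120);C=lambda r,z:o+np.c_[r*np.cos(th),r*np.sin(th),0*th+z]
im=[]
for c,(u,v) in((S,(185,175)),(T,(320,130))):
    d=cv2.resize(c["color"][v-75:v+75,u-50:u+50],(400,600),interpolation=cv2.INTER_CUBIC)
    for P in(C(.042,0),C(.046,.152),lens+np.c_[0*th,.012*np.cos(th),.012*np.sin(th)][:, [1,0,2]]):
        q=((proj(c,P)-[u-50,v-75]+.5)*4).astype(np.int32); cv2.polylines(d,[q],True,(0,0,255),1)
    for s in(-1,1):
        y=np.array([-xl[1],xl[0],0]); q=((proj(c,[o+.0205*xl+s*.0205*y+[0,0,z] for z in(.012,.095)])-[u-50,v-75]+.5)*4).astype(np.int32); cv2.polylines(d,[q],False,(0,255,0),1)
    im.append(d)
cv2.imwrite("pics/o.png",np.hstack(im))
E
```

```text
(no output)
```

View pics/o.png

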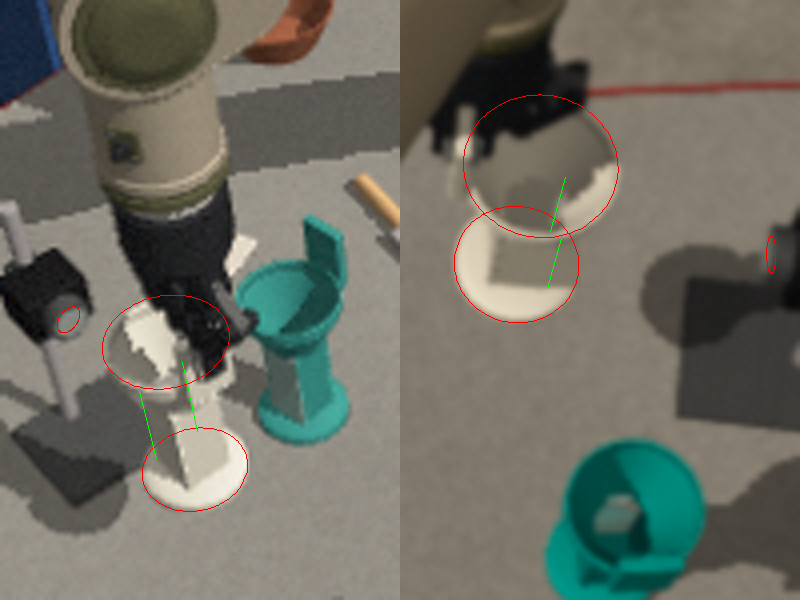

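The overlay matches the jar's foot, rim and the lens to within a few mm, so the jar is upright, on axis and facing the lens.

```bash
python3 -c "
from h import *
print(sensors.read_grip_force(),sensors.read_t()); print(robot.sign_off())"
```

```text
77.88116812705994 31.3417
the job is handed in; nothing more can be done
None
```

I handed the job in at 31 s: the scoop is empty and upright on the table, and the jar is held upright, window to the lens, about 14 cm away and at lens height. The hand-in returned no verdict, and I inferred all four balls are in the tube (load drop, balls visible at its bottom, no strays) without counting them.

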